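# Fit the shaft guard and start the bench polisher

## Task

Lower the aluminium guard cover over the shaft end and the locating pin of the polisher's drive head until it lies flush, without dropping it, and let go. Then start the machine at the sloped control box: press the round key, then the long bar key, then the square key, one at a time, each pushed in at least 7 of its 12 mm and let up again; feel for the keys gently, never pushing with over 40 N. Press no key before the cover is on, leave the cover in place, and do not push the jar, wrench or wood block about.

Things in the scene. Friction and masses are not known exactly. Their poses are not given: they have to be found in the camera images.
- cover: Loose aluminium guard, about 450 g, flat on the bench. Plate 115 x 80 x 10 mm; on it a hub block 50 mm (x) by 36 mm (y) to grip across y, its closed dark top 66 mm above the plate's underside. Origin: hub axis, underside of plate; x to the nose with the pin hole, z up. Plate spans x -40 to 75 mm. In the hub, from below, a square blind bore 19 mm wide, 62 mm deep.
- cover_pinhole (a point): Centre of the round 13 mm hole through the cover's nose, at the plate's underside, 50 mm along the cover's +x from the hub axis.
- drive: Green drive head, fixed: housing 170 x 150 mm, flat top 70 mm up, foot 190 x 170 mm. Origin: centre of its underside; x from shaft to pin. On top a shaft (16 mm diameter, 40 mm high, last 8 mm tapered to 8 mm) and a pin (10 mm diameter, 19 mm high, last 6 mm tapered to 4 mm), 50 mm apart.
- shaft_foot (a point): Foot of the shaft on its axis, on the flat top of the drive head, 70 mm above the bench. The cover's underside finally lies here. Axes as the drive head.
- pin_foot (a point): Foot of the locating pin on its axis, on the flat top, 50 mm along the drive head's +x from the shaft.
- console: Control box, fixed, grey with a dark sloped panel 150 mm up the slope by 235 mm wide, tilted 25 degrees to face up and towards the robot (-x of the box). Origin: centre of its underside; y along the row of keys; the panel face is 78 mm above the origin at its middle, 46 mm high at the front edge and 110 mm at the back.
- round_mount: Round key, 40 mm diameter. Origin: on the sloped panel face, at the key's centre; z up, yaw as the control box. It moves along the panel normal, (-0.423, 0, 0.906) in this frame. Its flat black top stands 15 to 27 mm out of the face along that normal: the pads are worn unevenly, so each height differs, is not measured and must be felt. Keys stand 72 mm apart along y, in any order.
- bar_mount: Long bar key, 70 (up the slope) x 24 mm. Origin: on the sloped panel face, at the key's centre; z up, yaw as the control box. It moves along the panel normal, (-0.423, 0, 0.906) in this frame. Its flat black top stands 15 to 27 mm out of the face along that normal: the pads are worn unevenly, so each height differs, is not measured and must be felt. Keys stand 72 mm apart along y, in any order.
- square_mount: Square key, 36 x 36 mm. Origin: on the sloped panel face, at the key's centre; z up, yaw as the control box. It moves along the panel normal, (-0.423, 0, 0.906) in this frame. Its flat black top stands 15 to 27 mm out of the face along that normal: the pads are worn unevenly, so each height differs, is not measured and must be felt. Keys stand 72 mm apart along y, in any order.
- round_key (a joint): Travel of the round key in m: 0 released, 0.012 fully down (hard stop). A spring pushes it back: 1.5 N to begin moving, 7 N at the stop, rising evenly. It counts as pressed beyond 0.007 (about 4.7 N) and as released below 0.002.
- bar_key (a joint): Travel of the bar key in m: 0 released, 0.012 fully down (hard stop). A spring pushes it back: 1.5 N to begin moving, 7 N at the stop, rising evenly. It counts as pressed beyond 0.007 (about 4.7 N) and as released below 0.002.
- square_key (a joint): Travel of the square key in m: 0 released, 0.012 fully down (hard stop). A spring pushes it back: 1.5 N to begin moving, 7 N at the stop, rising evenly. It counts as pressed beyond 0.007 (about 4.7 N) and as released below 0.002.
- screw_jar: Bystander: pale screw-top jar with a dark lid, 72 mm diameter, 100 mm high, origin at the centre of its underside. Leave alone.
- wrench: Bystander: flat steel wrench 180 mm long lying on the bench, its length along its x. Leave alone.
- offcut: Bystander: wood block 70 x 140 x 38 mm, origin at the centre of its underside. Leave alone.

How it is judged:
By the outcome, as a careful person would: the job done as asked, in the order asked, and still so for the second after the job is handed in, with the robot touching nothing.
It also fails if it takes over 54 s, if anything falls off the work surface, if the arm or the gripper's body presses on something with over 40 N, if the wrist force passes 120 N, or if a joint passes its speed limit or range.

## Robot

A 6-joint arm with a two-finger parallel gripper is mounted at the origin on the work surface. World frame = base frame: x ahead of the robot, y to its left, z up, the work surface at z = 0. Lengths are in m, angles in rad, forces in N, time in s.
With the tool pointing down it reaches from about 0.25 to 0.725 m from the base axis. Payload 4 kg.
Tool frame: the origin (TCP) lies midway between the tips of the shut fingers; the grasp point (between the pads) lies 19 mm behind it; y points along the fingers, x is the direction in which the jaws open and shut, and the axes are right-handed (so a half turn about y gives the same grasp; the last joint's range is limited). The gripper opens to 85 mm and grips with 20 to 120 N. Pads are 22 mm wide; open, the fingers measure 114 mm over their backs; the gripper's body (76 mm by 85 mm) begins 54 mm behind the grasp point. The pads swing forward as they close: fully open they stand 13 mm farther back than shut.
Start: joints at [-1.256, 0.241, 0.005, 1.335, 0, 1.571], TCP at [0.155, -0.475, 0.231] pointing down, gripper open.
Joint ranges: [-2.72, 2.72], [-1.05, 1.87], [-1.09, 1.28], [-1.99, 2.15], [-1.42, 1.44], [-3.14, 3.14]. Speed limits (rad/s): [2.79, 2.79, 3.14, 3.14, 3.14, 3.14].

## Interface

Orientations are given as a unit quaternion [x, y, z, w].
In Python, from workcell import bot gives the robot as it stands. The module is installed in compiled form; this text tells all that it offers.
- The arm moves only by the shell command python3 -m inch 'ROWS'. ROWS is text: rows parted by semicolons, each of 7 numbers parted by spaces: the turn, a rotation vector about the tool's x, y, z in degrees, then the shift along the tool's x, y, z in mm, then the closure, from 0 (fully open) to 1 (shut). In form: ax ay az dx dy dz fingers; .... A call has 1 to 12 rows; each row shifts and turns the commanded pose from where the row before left it, along the tool's axes as they then stand; what a row does not reach is not made up. A row lasts 1/8 s, in which the tool goes at most 62.5 mm and 10.7 degrees, less where a joint would pass 70% of its speed; a pose out of reach is approached as far as the arm can. A call with a gripper value outside its range is refused whole. The fingers move at their own pace and stop on an object; the grip force is fixed at half the most. Time passes only in rows, so rows that do not move let the fingers close. It gives the time, the measured TCP pose, the force and the opening at its end, in the units of the state.
- bot.get_obs(): the state, without advancing time (a new reading comes with each control period).
- bot.camera(name): name is "scene" or "side" or "wrist"; returns a dict with "color" (420x560x3 uint8, blue, green, red), "fx", "fy", "cx", "cy" (pixels), "k1" (the pictures are not rectified: a ray, as slopes to the right and down, at radius r is drawn at 1 + k1 r^2 times it, then the intrinsics apply), "extrinsics" (4x4, takes a point from world to camera coordinates). Camera axes: x right, y up, looking along -z (the intrinsics and any distortion apply to the point x, -y, -z); pixel columns grow to the right and rows downward; lengths in m; the calibration is good to about 2 mm. A picture is of the moment at which its call begins. There is no depth.
- bot.job_done(): hands the job in, once; it reports no verdict.
Trained networks look in the newest picture that a camera, given by its name, has taken for a name from the list of things; names that differ only in an ending like _2 or _b are one class to them, and where a whole thing is asked for, a point or a joint stands for the part that bears it (a point fixed in the world has none). Each returns a list of dicts, best first, with "conf" (0 to 1); they miss things now and then, are a little off and sometimes report something else, mostly with a low value. They report only what shows in the picture. A call takes as long as a camera call.
- bot.look_for(name, camera): "extent" ([left, top, right, bottom] in pixels, round what is visible of it).
- bot.cut_out(name, camera): "region" (420x560 bool, what is visible of it) and "extent" ([left, top, right, bottom] in pixels, round what is visible of it).
- bot.spot_point(name, camera): "point" ([column, row] in pixels: a listed point, or the origin of a listed thing).
The state is a dict: "clock": time; "joint_pos": joint angles; "joint_vel": joint speeds; "tau": joint torques, N m; "eef_pos": TCP position; "tool_rot": TCP orientation; "ft_force": force on the tool from outside, world axes, zero at the start; "ft_torque": the same for the moment, N m; "grip_width": finger opening in m.
Only numpy, scipy, OpenCV 4.12 (cv2) and the standard library are available. Lean on these libraries where they do the work, as an engineer would, in place of code of your own. Each camera call takes 0.05 s, during which the arm holds its last target.

## Working session

There is one attempt and no reset: what is moved stays moved. The work goes in short steps, Python scripts to look and compute and a shell command to move; the robot and the scene stay as the last step left them, time stands still between calls to the robot, and variables do not carry over. Pictures are saved under pics/ and viewed, and the job is handed in when it is done.

```bash
mkdir -p pics; ls
python3 - <<'E'
from workcell import bot
import cv2
o=bot.get_obs(); print(o)
for c in ["scene","side","wrist"]:
    d=bot.camera(c); cv2.imwrite(f"pics/{c}0.png",d["color"]); print(c,d["fx"],d["fy"],d["cx"],d["cy"],d["k1"],d["extrinsics"].round(3).tolist())
E
```

```text
pics
{'clock': 0.0, 'joint_pos': array([-1.25596462e+00,  2.41445836e-01,  3.67513131e-03,  1.33522449e+00,
       -6.42689430e-06,  1.57079569e+00]), 'joint_vel': array([ 3.36467646e-04, -7.86144093e-04,  3.47158870e-04,  1.64171051e-03,
        2.44251986e-04,  3.43857586e-05]), 'tau': array([-1.11303339e-04, -3.72320402e+01,  2.52406222e+01,  1.70366128e-02,
       -3.53513792e-05,  4.60452540e-06]), 'eef_pos': array([ 0.15461992, -0.47479089,  0.23037785]), 'tool_rot': array([-0.571746  ,  0.41606457, -0.41480371,  0.57265581]), 'ft_force': array([0.07046337, 0.11607892, 0.23311404]), 'ft_torque': array([-0.00327894,  0.01906572, -0.01273188]), 'grip_width': 0.08483711123944511}
scene 440.12577766129994 440.12577766129994 284.4831521208875 204.66087316326698 0.012428240556996241 [[-0.711, 0.703, 0.016, 0.376], [-0.529, -0.55, 0.646, 0.221], [0.463, 0.451, 0.763, -1.192], [0.0, 0.0, 0.0, 1.0]]
side 422.95310096526475 422.95310096526475 284.2782487035525 207.89103213188938 -0.028785383993734984 [[0.953, -0.304, -0.004, -0.491], [0.197, 0.607, 0.77, -0.157], [-0.232, -0.734, 0.638, -0.889], [0.0, 0.0, 0.0, 1.0]]
wrist 349.0991226130774 349.0991226130774 283.8445437120825 209.87804959285077 -0.06876582512815532 [[0.31, -0.951, -0.004, -0.498], [0.913, 0.298, -0.28, 0.038], [0.267, 0.083, 0.96, -0.379], [0.0, 0.0, 0.0, 1.0]]
```

View pics/scene0.png

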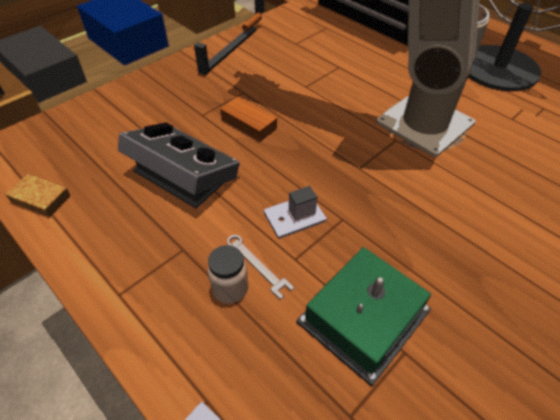

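View pics/side0.png

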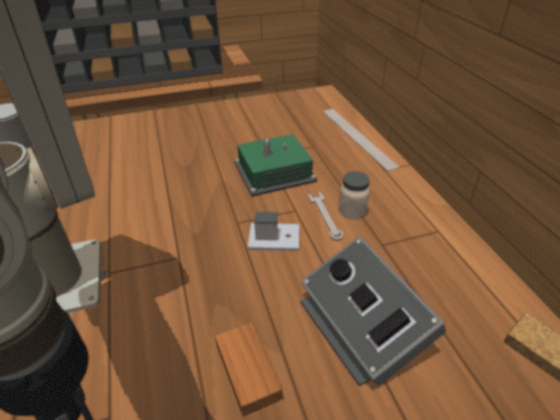

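View pics/wrist0.png

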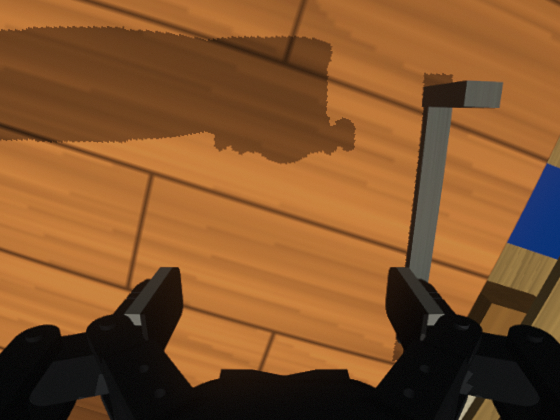

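Scene view: cover at about (295,212), drive head (367,310), console (180,160), wrench, jar and wood block nearby. Side view: cover (273,232), drive (275,160), console with round (342,270), square (365,297) and bar (390,327) keys. The wrist camera sees only bench.

```bash
cat > h.py <<'E'
import numpy as np, cv2
from workcell import bot
from scipy.spatial.transform import Rotation as R
def K(d): return d["fx"],d["fy"],d["cx"],d["cy"],d["k1"],np.array(d["extrinsics"])
def proj(d,p):
    fx,fy,cx,cy,k,E=K(d); q=np.atleast_2d(p)@E[:3,:3].T+E[:3,3]
    a=q[:,0]/-q[:,2]; b=-q[:,1]/-q[:,2]; s=1+k*(a*a+b*b)
    return np.stack([fx*a*s+cx,fy*b*s+cy],1)
def ray(d,uv):
    fx,fy,cx,cy,k,E=K(d); u=np.array([(uv[0]-cx)/fx,(uv[1]-cy)/fy]); r=u.copy()
    for _ in range(20): r=u/(1+k*(r@r))
    v=E[:3,:3].T@np.array([r[0],-r[1],-1]); o=-E[:3,:3].T@E[:3,3]
    return o,v/np.linalg.norm(v)
def atz(d,uv,z):
    o,v=ray(d,uv); return o+v*(z-o[2])/v[2]
def tri(rs):
    A=sum(np.eye(3)-np.outer(v,v) for o,v in rs); b=sum((np.eye(3)-np.outer(v,v))@o for o,v in rs)
    x=np.linalg.solve(A,b); return x,[float(np.linalg.norm((np.eye(3)-np.outer(v,v))@(x-o))*1e3) for o,v in rs]
E
python3 - <<'E'
from h import *
D={c:bot.camera(c) for c in ["scene","side"]}
import pickle; pickle.dump(D,open("D0.pkl","wb"))
for n in ["cover","cover_pinhole","drive","shaft_foot","pin_foot","console","round_mount","bar_mount","square_mount","screw_jar","wrench","offcut"]:
    P={}
    for c in D:
        r=bot.spot_point(n,c)
        print(n,c,[(np.round(x["point"],1).tolist(),round(x["conf"],2)) for x in r[:2]])
        if r: P[c]=r[0]["point"]
    if len(P)==2:
        x,e=tri([ray(D[c],P[c]) for c in P]); print("   ",x.round(4),np.round(e,1))
print(bot.get_obs()["clock"])
E
```

```text
cover scene [([303.4, 215.2], 0.72), ([159.0, 135.7], 0.3)]
cover side [([266.3, 234.9], 0.61)]
    [ 0.4692 -0.0021  0.0041] [0.8 0.8]
cover_pinhole scene [([285.2, 222.6], 0.68), ([359.7, 306.5], 0.33)]
cover_pinhole side [([287.2, 238.0], 0.89), ([264.8, 238.3], 0.28)]
    [ 0.5122 -0.0195 -0.0016] [3.7 3.7]
drive scene []
drive side [([276.7, 173.8], 0.82)]
shaft_foot scene [([374.6, 289.8], 0.72)]
shaft_foot side [([265.3, 150.1], 0.91)]
    [0.5415 0.2408 0.0772] [3.4 3.4]
pin_foot scene [([358.0, 309.3], 0.96)]
pin_foot side [([283.7, 146.3], 0.79)]
    [0.5934 0.2439 0.0782] [2.1 2.1]
console scene [([187.8, 173.2], 0.91)]
console side [([358.5, 325.4], 0.58), ([366.4, 295.7], 0.46)]
    [ 0.5707 -0.2911 -0.0051] [1.1 1.1]
round_mount scene [([203.2, 164.0], 0.74)]
round_mount side [([340.8, 271.8], 0.97)]
    [ 0.5628 -0.2188  0.0729] [3.1 3.1]
bar_mount scene [([156.5, 134.8], 0.77)]
bar_mount side [([388.4, 334.1], 0.96), ([350.4, 212.4], 0.41)]
    [ 0.5825 -0.3709  0.0733] [2.4 2.4]
square_mount scene [([176.3, 143.9], 0.76)]
square_mount side [([365.8, 296.8], 0.79)]
    [ 0.5749 -0.2982  0.0877] [3. 3.]
screw_jar scene [([231.5, 284.3], 0.98)]
screw_jar side [([351.7, 210.8], 0.72), ([277.0, 175.4], 0.72)]
    [0.6962 0.0187 0.0028] [2.5 2.5]
wrench scene [([258.3, 265.7], 0.6), ([248.6, 124.2], 0.16)]
wrench side [([330.0, 217.8], 0.76)]
    [ 0.6325  0.019  -0.0021] [7.5 7.5]
offcut scene [([250.6, 122.8], 0.6), ([303.3, 217.1], 0.35)]
offcut side [([252.3, 375.2], 0.84)]
    [ 0.345  -0.3257 -0.0008] [7.8 7.8]
1.45
```

```bash
cat > fit.py <<'E'
from h import *
from scipy.optimize import minimize
def box(x0,x1,y0,y1,z0,z1): return np.array([[x,y,z] for x in(x0,x1) for y in(y0,y1) for z in(z0,z1)])
def cone(cx,r0,r1,z0,z1):
    t=np.linspace(0,2*np.pi,16,endpoint=False)
    return np.vstack([np.c_[cx+r*np.cos(t),r*np.sin(t),0*t+z] for r,z in((r0,z0),(r1,z1))])
COVER=[box(-.04,.075,-.04,.04,0,.01),box(-.025,.025,-.018,.018,0,.066)]
S=-.025
DRIVE=[box(-.095,.095,-.085,.085,0,.01),box(-.085,.085,-.075,.075,0,.07)]
sl=np.tan(np.radians(25)); 
def cons(): # panel 150 up slope,235 wide
    c=.075*np.cos(np.radians(25)); s=.075*np.sin(np.radians(25))
    return [np.array([[x,y,z] for y in(-.1175,.1175) for x,z in((-c,.078-s),(c,.078+s),(-c+.01,.0),(c,.0))])]
def T(p,q,z=0): 
    c,s=np.cos(q[2]),np.sin(q[2]); return np.c_[c*p[:,0]-s*p[:,1]+q[0],s*p[:,0]+c*p[:,1]+q[1],p[:,2]+z]
def sil(d,parts,q,sc=4):
    m=np.zeros((420*sc,560*sc),np.uint8)
    for P in parts:
        h=cv2.convexHull(((proj(d,T(P,q))+.5)*sc).astype(np.float32)).astype(np.int32); cv2.fillConvexPoly(m,h,1)
    return cv2.resize(m.astype(np.float32),(560,420),interpolation=cv2.INTER_AREA)
def fit(D,M,parts,q0):
    def f(q):
        e=0
        for c in M:
            a=sil(D[c],parts,q); m=M[c]; e+=1-np.minimum(a,m).sum()/np.maximum(a,m).sum()
        return e
    r=minimize(f,q0,method="Nelder-Mead",options=dict(initial_simplex=np.array(q0)+np.vstack([np.zeros(3),np.diag([.008,.008,.08])]),xatol=2e-4,fatol=1e-4))
    return r.x,r.fun
E
python3 - <<'E'
from fit import *
import pickle
D={c:bot.camera(c) for c in ["scene","side"]}
for n,parts,q0 in [("cover",COVER,[.469,-.002,-.39]),("drive",DRIVE,[.567,.242,.05]),("console",cons(),[.573,-.295,0.1])]:
    M={}
    for c in D:
        r=bot.cut_out(n,c)
        print(n,c,[(round(x["conf"],2),x["extent"]) for x in r[:2]])
        if r: M[c]=r[0]["region"].astype(np.float32)
    for k in [list(M)]+[[c] for c in M]:
        if k: q,e=fit(D,{c:M[c] for c in k},parts,q0); print(n,k,q.round(4),np.degrees(q[2]).round(2),round(e,3))
    if len(M): 
        q,e=fit(D,M,parts,q0)
    for c in D:
        im=D[c]["color"]
        for P in parts:
            for a in np.rint(proj(D[c],T(P,q))*1).astype(int): cv2.circle(im,tuple(map(int,a)),1,(0,255,255),-1)
for c in D: cv2.imwrite(f"pics/fit_{c}.png",cv2.resize(D[c]["color"][90:390,100:480] ,None,fx=2,fy=2,interpolation=cv2.INTER_CUBIC))
o=bot.get_obs();print(o["clock"],R.from_quat(o["tool_rot"]).as_matrix().round(3))
E
```

```text
cover scene [(0.67, [265.1, 186.4, 327.9, 236.0])]
cover side [(0.94, [247.4, 209.4, 300.5, 250.7])]
cover ['scene', 'side'] [ 0.4685 -0.0077 -0.3497] -20.04 0.124
cover ['scene'] [ 0.4662 -0.0096 -0.3585] -20.54 0.052
cover ['side'] [ 0.4688 -0.0058 -0.3343] -19.15 0.033
drive scene [(0.93, [294.6, 246.2, 429.5, 388.1])]
drive side [(0.68, [234.4, 132.8, 318.3, 197.4])]
drive ['scene', 'side'] [0.5627 0.2423 0.0492] 2.82 0.071
drive ['scene'] [0.5607 0.2416 0.0555] 3.18 0.022
drive ['side'] [0.5643 0.2455 0.0476] 2.72 0.03
console scene [(0.75, [116.9, 129.1, 240.8, 211.9])]
console side [(0.66, [338.4, 170.1, 372.1, 216.9]), (0.56, [300.6, 235.8, 446.9, 390.3])]
console ['scene', 'side'] [ 0.5766 -0.3005  0.2038] 11.67 1.227
console ['scene'] [ 0.5766 -0.3005  0.2038] 11.67 0.227
console ['side'] [ 0.573 -0.295  0.1  ] 5.73 1.0
1.85 [[ 0.31  -0.     0.951]
 [-0.951  0.     0.31 ]
 [-0.    -1.    -0.   ]]
```

View pics/fit_scene.png

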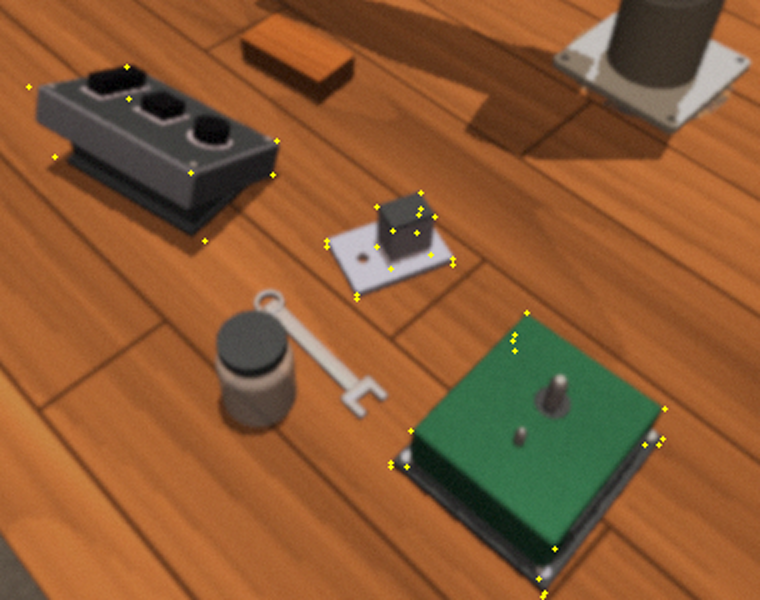

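View pics/fit_side.png

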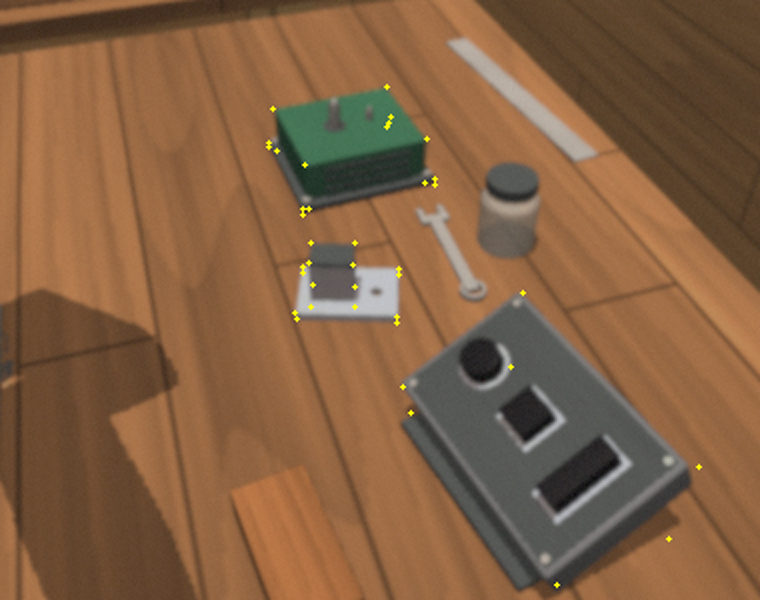

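```bash
python3 -m inch '0 9.5 0 0 0 0 0;0 9.5 0 0 0 0 0;0 0 0 0 0 0 0'; python3 -c "
from h import *
o=bot.get_obs();print(o['clock'],o['joint_pos'].round(3),R.from_quat(o['tool_rot']).as_matrix().round(3))"
```

```text
clock: 2.22
eef_pos: [0.1548, -0.4754, 0.2313]
tool_rot: [-0.496, 0.504, -0.504, 0.496]
ft_force: [-0.0, 0.3, -0.6]
grip_width: 0.0856
2.225 [-1.256  0.241  0.005  1.335  0.     1.9  ] [[-0.015 -0.     1.   ]
 [-1.     0.    -0.015]
 [-0.    -1.    -0.   ]]
```

```bash
cat >> h.py <<'E'
def down(yaw): # tool x at angle yaw(deg) in world, y down
    a=np.radians(yaw); x=np.array([np.cos(a),np.sin(a),0]); y=np.array([0,0,-1.]); return np.c_[x,y,np.cross(x,y)]
def plan(p0,R0,p1,R1,N,f,dec=0,adec=1):
    """print rows; rotation first-order split evenly; returns final"""
    p=np.array(p0,float);r=R.from_matrix(R0);t=R.from_matrix(R1);rows=[]
    for i in range(N):
        k=N-i
        w=np.round(np.degrees((r.inv()*t).as_rotvec())/k,adec)
        s=np.round(r.as_matrix().T@((np.array(p1)-p)/k)*1e3,dec)
        p=p+r.as_matrix()@s/1e3; r=r*R.from_rotvec(np.radians(w))
        rows.append(" ".join(f"{v+0:g}" for v in list(w)+list(s))+f" {f:g}")
    for i in range(0,N,12): print("; ".join(rows[i:i+12]))
    print("end",p.round(4),np.degrees((r.inv()*t).magnitude()).round(2))
def cur():
    o=bot.get_obs(); return o["eef_pos"],R.from_quat(o["tool_rot"]).as_matrix()
E
python3 - <<'E'
from h import *
p,r=cur(); plan(p,r,[.468,-.007,.19],down(70),17,0)
E
```

```text
0 -9.5 0 -28 2 18 0; 0 -9.5 0 -24 2 22 0; 0 -9.5 0 -20 2 26 0; 0 -9.5 0 -16 3 29 0; 0 -9.5 0 -11 2 31 0; 0 -9.4 0 -6 3 33 0; 0 -9.5 0 0 2 33 0; 0 -9.4 0 5 3 33 0; 0 -9.5 0 11 2 31 0; 0 -9.4 0 16 3 29 0; 0 -9.5 0 20 2 26 0; 0 -9.4 0 24 3 23 0
0 -9.5 0 28 2 18 0; 0 -9.4 0 31 3 14 0; 0 -9.5 0 32 2 8 0; 0 -9.4 0 33 3 3 0; 0 -9.5 0 33 2 -3 0
end [ 0.4682 -0.0074  0.1903] 0.05
```

```bash
python3 -m inch '0 -9.5 0 -28 2 18 0; 0 -9.5 0 -24 2 22 0; 0 -9.5 0 -20 2 26 0; 0 -9.5 0 -16 3 29 0; 0 -9.5 0 -11 2 31 0; 0 -9.4 0 -6 3 33 0; 0 -9.5 0 0 2 33 0; 0 -9.4 0 5 3 33 0; 0 -9.5 0 11 2 31 0; 0 -9.4 0 16 3 29 0; 0 -9.5 0 20 2 26 0; 0 -9.4 0 24 3 23 0'; python3 -m inch '0 -9.5 0 28 2 18 0; 0 -9.4 0 31 3 14 0; 0 -9.5 0 32 2 8 0; 0 -9.4 0 33 3 3 0; 0 -9.5 0 33 2 -3 0; 0 0 0 0 0 0 0'
cat > look.py <<'E'
from fit import *
import sys
d=bot.camera("wrist"); cv2.imwrite(f"pics/{sys.argv[1]}.png",d["color"])
o=bot.get_obs();print(o["clock"],o["joint_pos"].round(3),o["eef_pos"].round(4),R.from_quat(o["tool_rot"]).as_matrix().round(3).tolist())
import pickle; pickle.dump((d,o),open(f"{sys.argv[1]}.pkl","wb"))
E
python3 look.py w1
```

```text
clock: 3.72
eef_pos: [0.3761, -0.1449, 0.2024]
tool_rot: [0.693, 0.142, -0.142, -0.693]
ft_force: [0.4, -0.5, 0.0]
grip_width: 0.0854
clock: 4.47
eef_pos: [0.47, -0.0066, 0.19]
tool_rot: [-0.578, -0.407, 0.407, 0.578]
ft_force: [-0.6, -0.2, 0.6]
grip_width: 0.0853
4.525 [-0.016  0.204 -0.152  1.216 -0.     0.332] [ 0.4692 -0.0075  0.1901] [[0.34, -0.001, -0.94], [0.94, -0.0, 0.34], [-0.0, -1.0, 0.001]]
```

View pics/w1.png

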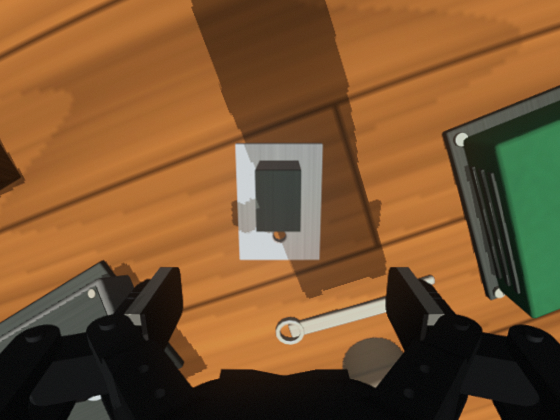

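The wrist view shows the cover: plate corners near (236,144), (322,144), (320,260) and (239,261), the hub at (256–301, 160–232), and the hole at (279,236). Fitting its pose.

Run:
```python
from fit import *
import pickle
d,o=pickle.load(open("w1.pkl","rb"))
r=bot.cut_out("cover","wrist"); print([(x["conf"],x["extent"]) for x in r])
m=r[0]["region"].astype(np.float32)
q,e=fit({"wrist":d},{"wrist":m},COVER,[.4685,-.0077,-.35]); print("net",q.round(4),np.degrees(q[2]),e)
g=d["color"].astype(int); br=(g[:,:,0]>g[:,:,2]*0.75)
mm=np.zeros_like(m); mm[130:275,220:335]=br[130:275,220:335]
n,l,st,_=cv2.connectedComponentsWithStats(mm.astype(np.uint8)); i=1+np.argmax(st[1:,4]); print(st[i])
q2,e2=fit({"wrist":d},{"wrist":(l==i).astype(np.float32)},COVER,q); print("col",q2.round(4),np.degrees(q2[2]),e2)
print(proj(d,T(np.array([[.05,0,.01],[.025,.018,.066],[.025,-.018,.066],[-.025,.018,.066],[-.025,-.018,.066],[-.04,-.04,.01],[-.04,.04,.01],[.075,-.04,.01],[.075,.04,.01]]),q2)).round(1).tolist())
im=d["color"].copy()
for P in COVER:
    for a in np.rint((proj(d,T(P,q2)))).astype(int): cv2.circle(im,tuple(map(int,a)),1,(0,255,255),-1)
cv2.imwrite("pics/w1f.png",cv2.resize(im[120:290,200:360],None,fx=3.5,fy=3.5,interpolation=cv2.INTER_CUBIC))
```

```text
[(0.63, [0.0, 259.6, 183.3, 419.6]), (0.57, [231.9, 144.0, 321.9, 259.4])]
net [ 0.4685 -0.0077 -0.35  ] -20.05352282957881 1.0
[ 235  143   88  117 9692]
col [ 0.4663 -0.0103 -0.3471] -19.889567028520403 0.018941879272460938
[[278.9, 236.0], [300.3, 231.3], [255.8, 231.1], [301.3, 169.9], [254.5, 169.8], [235.1, 143.3], [322.6, 143.5], [239.1, 259.3], [318.8, 259.5]]
```

View pics/w1f.png

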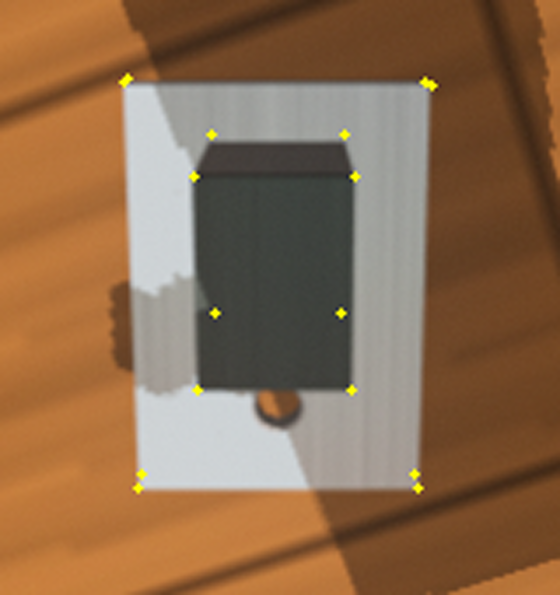

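The overlay matches: cover at (0.466, -0.010), yaw -19.9°, which agrees with the other cameras to about 3 mm. Descending on the hub and gripping.

```bash
python3 -m inch '0 0 0 -2 30 1 0; 0 0 0 0 36 0 0; 0 0 0 0 40 0 0; 0 0 0 0 30 0 0; 0 0 0 0 20 0 0; 0 0 0 0 10 0 0; 0 0 0 0 0 0 0'; python3 -m inch '0 0 0 0 0 0 0.3; 0 0 0 0 0 0 1; 0 0 0 0 0 0 1; 0 0 0 0 0 0 1; 0 0 0 0 0 0 1; 0 0 0 0 0 0 1'; python3 look.py w2
```

```text
clock: 5.45
eef_pos: [0.4669, -0.0102, 0.0242]
tool_rot: [-0.579, -0.405, 0.405, 0.58]
ft_force: [-0.7, -0.3, 0.2]
grip_width: 0.0852
clock: 6.2
eef_pos: [0.4681, -0.0099, 0.0251]
tool_rot: [0.58, 0.406, -0.405, -0.579]
ft_force: [-0.9, -1.0, 5.1]
grip_width: 0.0355
6.25 [-0.021  0.38  -0.397  0.792 -0.001  0.33 ] [ 0.4681 -0.0099  0.0252] [[0.343, 0.002, -0.939], [0.939, -0.001, 0.343], [-0.0, -1.0, -0.002]]
```

View pics/w2.png

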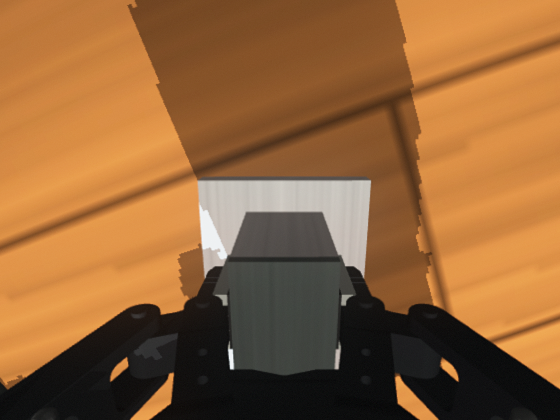

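Gripped: the opening is 35.5 mm, which matches the hub, and the plate's back edge is level at row 179. Lifting.

```bash
python3 -m inch '0 0 0 0 -5 0 1; 0 0 0 0 -10 0 1; 0 0 0 0 -20 0 1; 0 0 0 0 -30 0 1; 0 0 0 0 -35 0 1; 0 0 0 0 -35 0 1; 0 0 0 0 -30 0 1;0 0 0 0 -15 0 1; 0 0 0 0 0 0 1'
python3 - <<'E'
from h import *
p,r=cur(); print(p); plan(p,r,[.60,.12,.22],down(92.9),9,1)
E
```

```text
clock: 7.38
eef_pos: [0.468, -0.0095, 0.2055]
tool_rot: [0.58, 0.406, -0.405, -0.579]
ft_force: [0.3, 0.4, -4.9]
grip_width: 0.0353
[ 0.46796095 -0.00954137  0.20548195]
0 -2.6 0 19 -2 -9 1; 0 -2.5 0 18 -2 -10 1; 0 -2.6 0 18 -1 -10 1; 0 -2.5 0 17 -2 -11 1; 0 -2.6 0 17 -1 -12 1; 0 -2.5 0 16 -2 -13 1; 0 -2.6 0 15 -1 -13 1; 0.1 -2.5 0 15 -2 -14 1; 0 -2.6 0 14 -1 -15 1
end [0.5998 0.1198 0.2198] 0.05
```

```bash
python3 -m inch '0 -2.6 0 19 -2 -9 1; 0 -2.5 0 18 -2 -10 1; 0 -2.6 0 18 -1 -10 1; 0 -2.5 0 17 -2 -11 1; 0 -2.6 0 17 -1 -12 1; 0 -2.5 0 16 -2 -13 1; 0 -2.6 0 15 -1 -13 1; 0 -2.5 0 15 -2 -14 1; 0 -2.6 0 14 -1 -15 1; 0 0 0 0 0 0 1;0 0 0 0 0 0 1'; python3 look.py w3
```

```text
clock: 8.75
eef_pos: [0.5983, 0.1193, 0.2168]
tool_rot: [-0.487, -0.511, 0.514, 0.488]
ft_force: [-0.7, 0.2, -5.1]
grip_width: 0.0353
8.8 [ 0.197  0.471  0.302  1.404 -0.     0.146] [0.5983 0.1191 0.2172] [[-0.051, -0.003, -0.999], [0.999, -0.001, -0.051], [-0.001, -1.0, 0.003]]
```

View pics/w3.png

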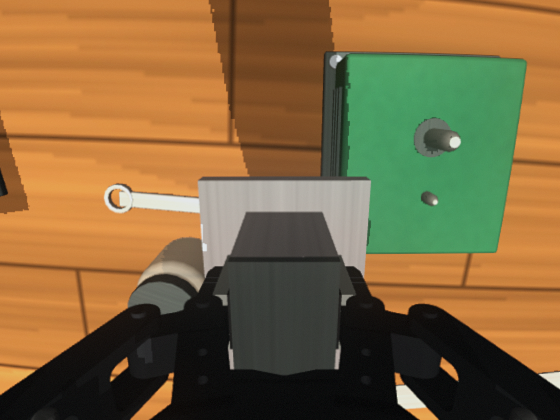

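The wrist view shows the drive's shaft tip near (453,143), pin near (430,199), and the held cover with its back edge at row 179. Zooming in for exact points.

Run:
```python
import cv2
im=cv2.imread("pics/w3.png")
cv2.imwrite("pics/w3a.png",cv2.resize(im[105:225,400:480],None,fx=5,fy=5,interpolation=cv2.INTER_CUBIC))
cv2.imwrite("pics/w3b.png",cv2.resize(im[165:285,190:380],None,fx=4,fy=4,interpolation=cv2.INTER_CUBIC))
from h import *
for n in ["shaft_foot","pin_foot","cover","drive"]:
    print(n,[(x["conf"],x["point"]) for x in bot.spot_point(n,"wrist")])
```

```text
shaft_foot [(0.56, [433.0, 135.8])]
pin_foot [(0.72, [424.1, 195.5])]
cover [(0.64, [283.1, 253.7])]
drive [(0.58, [405.8, 152.3])]
```

View pics/w3a.png

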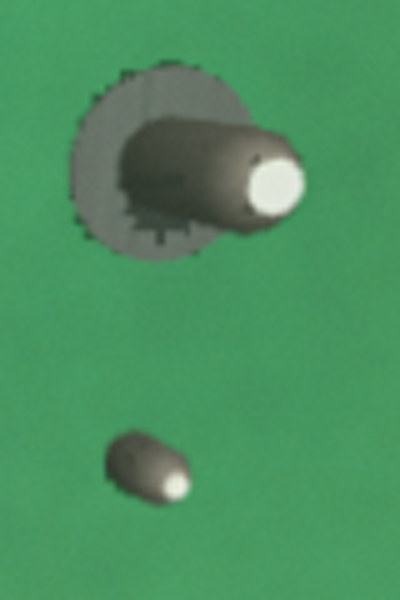

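View pics/w3b.png

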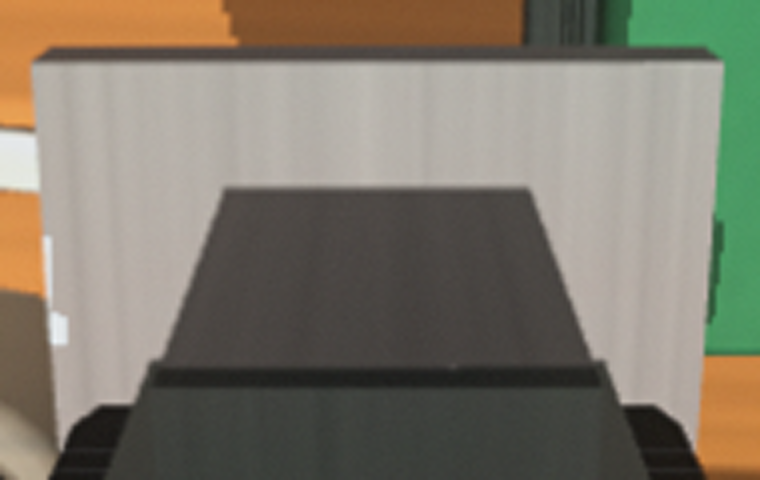

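```bash
cat > rel.py <<'E'
from fit import *
from scipy.optimize import least_squares
import pickle
def coverfit(d,pts3,pix,R0):
    # pose of cover: x,y,z + rotvec about approx orientation
    def X(q): return pts3@(R0*R.from_rotvec(q[3:])).as_matrix().T+q[:3]
    f=lambda q: np.r_[(proj(d,X(q))-pix).ravel(), q[3:]*30]
    return f
E
python3 - <<'E'
from rel import *
d,o=pickle.load(open("w3.pkl","rb"))
p=o["eef_pos"]
P3=np.array([[-.04,-.04,.01],[-.04,.04,.01],[-.04,-.04,0],[-.04,.04,0],[-.025,-.018,.01],[-.025,.018,.01]])
pix=np.array([[197.9,180.1],[370.1,180.1],[201.4,176.4],[367.1,176.4],[245.6,211.4],[321.9,211.4]])
R0=R.from_euler("z",2.9,degrees=True)
f=coverfit(d,P3,pix,R0); r=least_squares(f,np.r_[p+[0,0,-.02],0,0,0])
print("cover",r.x[:3].round(4),"rot deg",np.degrees(r.x[3:]).round(2)+[0,0,2.9],r.fun[:12].round(1))
print("TCP",p.round(4))
s=atz(d,[454.6,142.0],.110); n=atz(d,[434.8,201.8],.089); w=atz(d,[432,137],.07)
print("shaft",s.round(4),"washer",w.round(4),"pin",n.round(4),"dist",np.linalg.norm((n-s)[:2]),"yaw",np.degrees(np.arctan2(*(n-s)[1::-1])))
E
```

```text
cover [0.5973 0.1197 0.1917] rot deg [ 0.48 -0.11  3.  ] [-0.8  0.   0.7  0.1  0.8 -0.2 -1.  -0.1  0.   0.   0.2  0.1]
TCP [0.5983 0.1191 0.2172]
shaft [0.5409 0.2394 0.11  ] washer [0.5404 0.2393 0.07  ] pin [0.5906 0.2419 0.089 ] dist 0.04982618436309008 yaw 2.8624830679609925
```

```bash
python3 -m inch '0 0 0 15 0 6 1;0 0 0 25 0 10 1;0 0 0 30 0 12.5 1;0 0 0 30 10 12 1;0 0 0 15 20 7 1;0 0 0 7.5 20 3 1;0 0 0 0 15 0 1;0 0 0 0 6 0 1;0 0 0 0 0 0 1'
python3 - <<'E'
from fit import *
p,r=cur();o=bot.get_obs();print(o["clock"],p.round(4),R.from_matrix(r).as_rotvec().round(3), r[:,0].round(3))
c=p+[-.001,.0006,-.0255]; print("cover err mm",((c-[.5407,.2394,.07])*1e3).round(1))
for n in ["scene","side","wrist"]:
    d=bot.camera(n); 
    if n=="wrist": cv2.imwrite("pics/al_wrist.png",d["color"]);continue
    q=[c[0],c[1],np.radians(2.9)]
    u=proj(d,c)[0].astype(int); 
    cv2.imwrite(f"pics/al_{n}.png",cv2.resize(d["color"][u[1]-70:u[1]+80,u[0]-90:u[0]+90],None,fx=4,fy=4,interpolation=cv2.INTER_CUBIC))
E
```

```text
clock: 10.12
eef_pos: [0.5428, 0.2391, 0.1472]
tool_rot: [-0.487, -0.512, 0.513, 0.487]
ft_force: [-0.8, -0.2, -4.8]
grip_width: 0.0355
10.125 [0.5428 0.2391 0.1472] [-1.185 -1.246  1.247] [-0.051  0.999 -0.   ]
cover err mm [ 1.1  0.3 51.7]
```

View pics/al_scene.png

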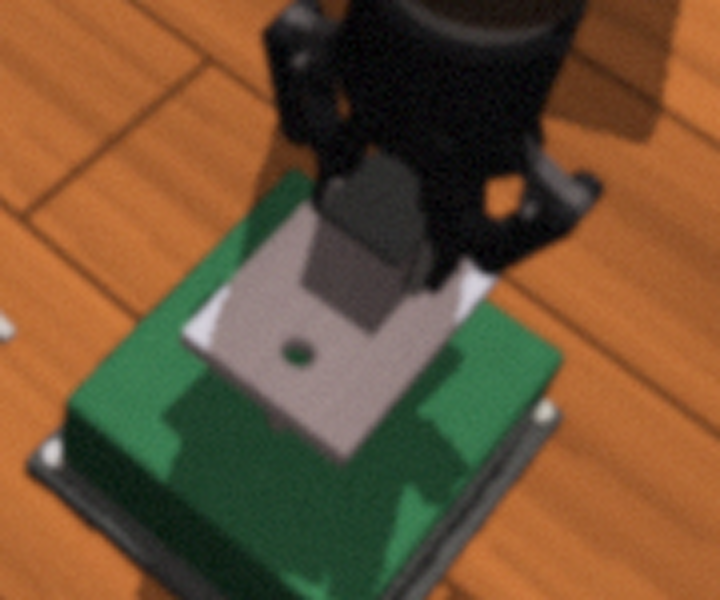

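View pics/al_side.png

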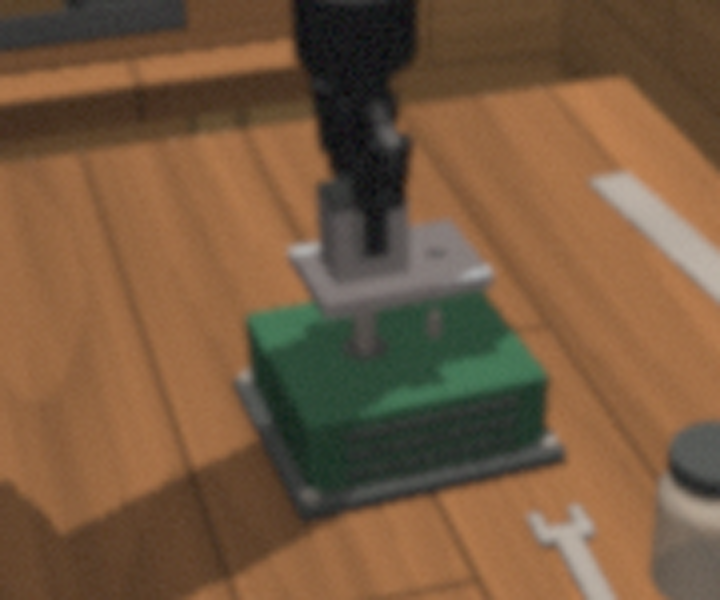

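Both views show the cover squarely over the shaft and pin, about 1 mm off in x. I'll correct that and lower.

```bash
python3 -m inch '0 0 0 0 5 1 1;0 0 0 0 6 0 1;0 0 0 0 5 0 1;0 0 0 0 4 0 1;0 0 0 0 0 0 1'; python3 -m inch '0 0 0 0 3 0 1;0 0 0 0 3 0 1;0 0 0 0 0 0 1'
```

```text
clock: 10.9
eef_pos: [0.5413, 0.2393, 0.1267]
tool_rot: [-0.487, -0.512, 0.513, 0.487]
ft_force: [0.1, -0.1, -4.6]
grip_width: 0.0353
clock: 11.28
eef_pos: [0.5415, 0.2393, 0.121]
tool_rot: [-0.487, -0.512, 0.513, 0.487]
ft_force: [-0.3, -0.5, -4.3]
grip_width: 0.0351
```

```bash
python3 -m inch '0 0 0 0 3 0 1;0 0 0 0 3 0 1;0 0 0 0 3 0 1;0 0 0 0 0 0 1'; python3 -m inch '0 0 0 0 3 0 1;0 0 0 0 3 0 1;0 0 0 0 0 0 1'
```

```text
clock: 11.78
eef_pos: [0.5414, 0.2392, 0.1119]
tool_rot: [-0.487, -0.512, 0.513, 0.487]
ft_force: [0.1, -0.9, -4.4]
grip_width: 0.0357
clock: 12.15
eef_pos: [0.5414, 0.2393, 0.1059]
tool_rot: [-0.487, -0.512, 0.513, 0.487]
ft_force: [-0.6, -0.3, -4.6]
grip_width: 0.0353
```

Underside is about 80 mm up and past both tips, with no contact force. Continuing.

```bash
python3 -m inch '0 0 0 0 3 0 1;0 0 0 0 3 0 1;0 0 0 0 2 0 1;0 0 0 0 0 0 1'; python3 -m inch '0 0 0 0 1.5 0 1;0 0 0 0 0 0 1'; python3 -m inch '0 0 0 0 1 0 1;0 0 0 0 0 0 1'
```

```text
clock: 12.65
eef_pos: [0.5415, 0.2393, 0.098]
tool_rot: [-0.487, -0.512, 0.513, 0.487]
ft_force: [-0.2, 0.7, -4.6]
grip_width: 0.0353
clock: 12.9
eef_pos: [0.5416, 0.2394, 0.0968]
tool_rot: [-0.487, -0.513, 0.513, 0.487]
ft_force: [0.3, -0.5, -5.3]
grip_width: 0.0356
clock: 13.15
eef_pos: [0.5416, 0.2394, 0.0957]
tool_rot: [-0.487, -0.513, 0.513, 0.487]
ft_force: [0.4, 0.9, -6.2]
grip_width: 0.0355
```

```bash
python3 -m inch '0 0 0 0 1 0 1;0 0 0 0 0 0 1'; python3 -m inch '0 0 0 0 1 0 1;0 0 0 0 0 0 1'
```

```text
clock: 13.4
eef_pos: [0.5418, 0.2394, 0.0952]
tool_rot: [0.487, 0.513, -0.512, -0.487]
ft_force: [-1.6, -1.0, -2.2]
grip_width: 0.0358
clock: 13.65
eef_pos: [0.5418, 0.2395, 0.0952]
tool_rot: [0.487, 0.513, -0.512, -0.487]
ft_force: [-3.6, -0.8, 6.5]
grip_width: 0.0354
```

It now rests on the top: z stopped at 0.0952, so the underside is at about 0.070, and the force went from -5 to +6.5 N. Releasing.

```bash
python3 -m inch '0 0 0 0 -1 0 0.8;0 0 0 0 0 0 0.5;0 0 0 0 0 0 0;0 0 0 0 0 0 0;0 0 0 0 0 0 0'
python3 - <<'E'
from fit import *
for n in ["scene","side"]:
    d=bot.camera(n); u=proj(d,[.565,.24,.09])[0].astype(int); 
    cv2.imwrite(f"pics/rel_{n}.png",cv2.resize(d["color"][u[1]-70:u[1]+70,u[0]-85:u[0]+85],None,fx=4,fy=4,interpolation=cv2.INTER_CUBIC))
E
```

```text
clock: 14.28
eef_pos: [0.5418, 0.2394, 0.0948]
tool_rot: [0.487, 0.513, -0.513, -0.487]
ft_force: [0.0, -0.9, 0.4]
grip_width: 0.0856
```

View pics/rel_side.png

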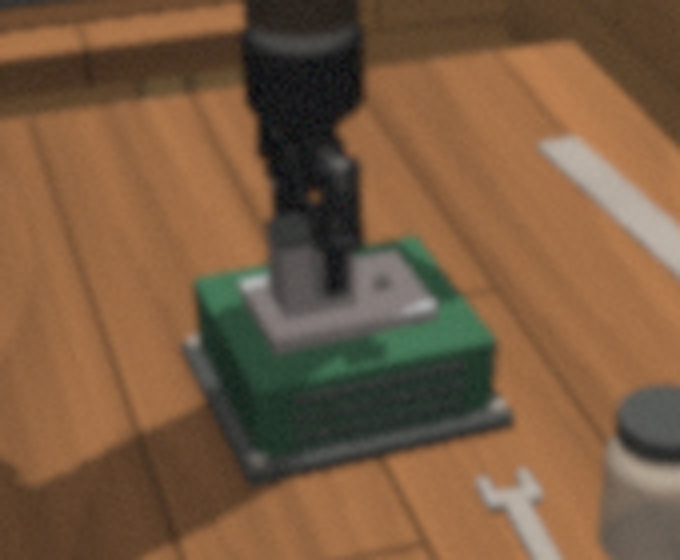

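View pics/rel_scene.png

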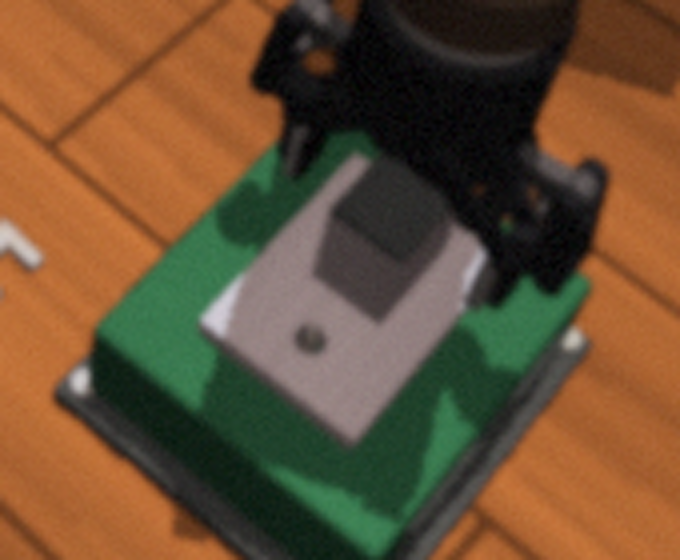

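The cover lies flush with the pin inside the nose hole, and the fingers are clear. Going up and over to the console.

```bash
python3 -m inch '0 0 0 0 -15 0 0;0 0 0 0 -30 0 0;0 0 0 0 -40 0 0;0 0 0 0 -40 0 0;0 0 0 0 -30 0 0;0 0 0 0 0 0 0'
python3 - <<'E'
from h import *
p,r=cur(); print(p); plan(p,r,[.61,-.295,.25],down(98),12,1)
E
```

```text
clock: 15.12
eef_pos: [0.5434, 0.2402, 0.2543]
tool_rot: [0.488, 0.515, -0.51, -0.486]
ft_force: [0.6, 0.1, -0.1]
grip_width: 0.0854
[0.54336135 0.24016129 0.25427305]
0 -0.4 0 -45 0 -3 1; 0 -0.4 0 -45 0 -3 1; 0 -0.4 0 -45 0 -3 1; 0 -0.4 0 -45 0 -2 1; 0.1 -0.4 0 -45 0 -2 1; 0 -0.4 0 -45 0 -2 1; 0.1 -0.4 0 -45 0 -1 1; 0 -0.5 0 -45 1 -1 1; 0.1 -0.4 0 -45 0 -1 1; 0 -0.5 0 -45 1 0 1; 0.1 -0.4 0.1 -44 0 0 1; 0 -0.5 0 -45 1 0 1
end [ 0.61   -0.2952  0.2501] 0.07
```

```bash
python3 -m inch '0 -0.4 0 -45 0 -3 0; 0 -0.4 0 -45 0 -3 0; 0 -0.4 0 -45 0 -3 0; 0 -0.4 0 -45 0 -2 0; 0 -0.4 0 -45 0 -2 0; 0 -0.4 0 -45 0 -2 1; 0 -0.4 0 -45 0 -1 1; 0 -0.5 0 -45 1 -1 1; 0 -0.4 0 -45 0 -1 1; 0 -0.5 0 -45 1 0 1; 0 -0.4 0 -44 0 0 1; 0 -0.5 0 -45 1 0 1'; python3 -m inch '0 0 0 0 0 0 1;0 0 0 0 0 0 1';python3 look.py w4
python3 - <<'E'
from h import *
for n in ["round_mount","square_mount","bar_mount"]:
    print(n,[(x["conf"],x["point"]) for x in bot.spot_point(n,"wrist")])
E
```

```text
clock: 16.62
eef_pos: [0.608, -0.2972, 0.246]
tool_rot: [-0.463, -0.534, 0.534, 0.464]
ft_force: [1.0, 0.4, 0.4]
grip_width: -0.0001
clock: 16.88
eef_pos: [0.6078, -0.2957, 0.2458]
tool_rot: [-0.463, -0.534, 0.534, 0.465]
ft_force: [-0.1, 0.7, -0.0]
grip_width: -0.0
16.925 [-0.452  0.616  0.616  1.572  0.    -0.593] [ 0.6081 -0.295   0.2463] [[-0.14, -0.001, -0.99], [0.99, 0.001, -0.14], [0.001, -1.0, 0.001]]
round_mount [(0.92, [371.3, 147.9])]
square_mount [(0.69, [290.0, 152.9])]
bar_mount [(0.62, [205.8, 153.3])]
```

View pics/w4.png

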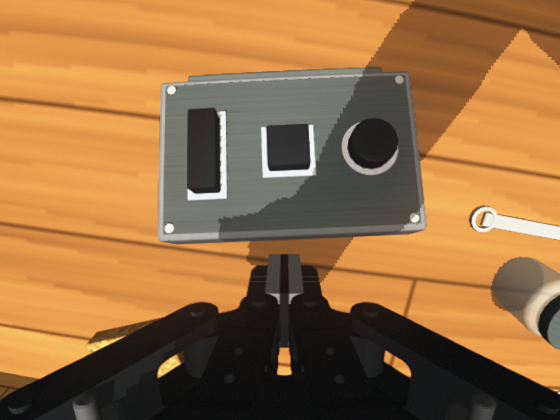

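Run:
```python
import cv2
im=cv2.imread("pics/w4.png")
cv2.imwrite("pics/w4a.png",cv2.resize(im[65:245,150:290],None,fx=4,fy=3.3,interpolation=cv2.INTER_CUBIC))
cv2.imwrite("pics/w4b.png",cv2.resize(im[65:245,290:435],None,fx=4,fy=3.3,interpolation=cv2.INTER_CUBIC))
```

```text
(no output)
```

View pics/w4a.png

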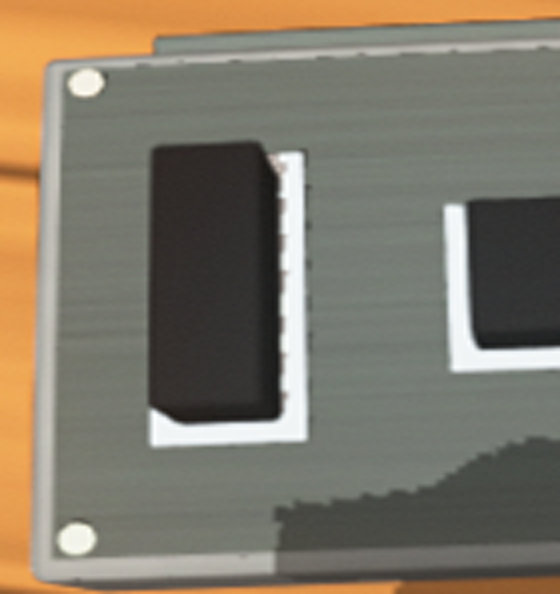

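View pics/w4b.png

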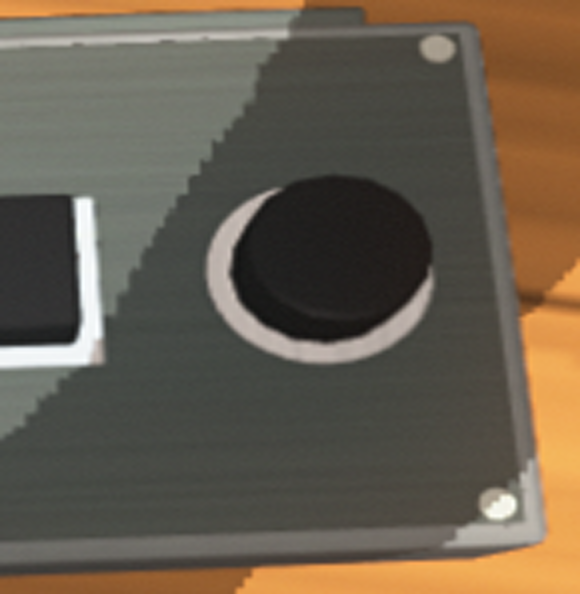

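Run:
```python
from rel import *
d,o=pickle.load(open("w4.pkl","rb"))
c,s=np.cos(np.radians(25)),np.sin(np.radians(25))
def panel(u,v): return [u*c,v,.078+u*s]   # u up slope, v along y
# tool x ~ +y console => image right=+y
def model(q):
    a,b,sq,bl,bw,A,B=q[3:]
    P=[panel(-a,-b),panel(a,-b),panel(-a,b),panel(a,b),
       panel(-bl,-.072+bw),panel(bl,-.072+bw),panel(bl,-.072-bw),
       panel(-sq,-sq),panel(sq,-sq),panel(-sq,sq),panel(sq,sq),panel(0,.072),
       panel(-A,-B),panel(A,-B),panel(-A,B),panel(A,B)]
    return proj(d,T(np.array(P),q[:3]))
pix=np.array([[171.5,89.8],[169.2,228],[399.2,79.5],[414.5,217.4],[225.7,111.1],[226.7,198.3],[187.7,200.2],[261.2,127.1],[262.7,177.4],[313,125],[316,174.7],[370,147.5],[158+3.7,83.8],[158,240.2],[408.8,72.6],[426.2,228.6]])
r=least_squares(lambda q:(model(q)-pix).ravel(),[.575,-.295,.13,.065,.11,.022,.04,.016,.075,.1175])
print(r.x.round(4),np.degrees(r.x[2]),r.fun.reshape(-1,2).round(1).tolist())
q=r.x[:3]
for n,v in [("bar",-.072),("sq",0),("round",.072)]: print(n,T(np.array([panel(0,v)]),q).round(4))
for n in ["round_mount","square_mount","bar_mount"]: print(n,atz(d,dict(round_mount=[371.3,147.9],square_mount=[290,152.9],bar_mount=[205.8,153.3])[n],.078).round(4))
```

```text
[ 0.5708 -0.2959  0.1839  0.0643  0.1056  0.0232  0.0403  0.0171  0.073
  0.1153] 10.535126583169346 [[-0.0, 0.6], [-0.1, 0.4], [0.2, 0.6], [-0.3, 0.6], [0.1, 0.4], [0.2, 0.2], [0.3, 0.1], [0.1, 0.4], [0.2, 0.3], [-0.0, 0.2], [-0.1, 0.7], [-0.5, 0.2], [-0.1, -1.3], [0.0, -1.2], [-0.2, -1.3], [0.1, -1.0]]
bar [[ 0.5839 -0.3667  0.078 ]]
sq [[ 0.5708 -0.2959  0.078 ]]
round [[ 0.5576 -0.2251  0.078 ]]
round_mount [ 0.5575 -0.2235  0.078 ]
square_mount [ 0.5721 -0.2942  0.078 ]
bar_mount [ 0.5827 -0.3681  0.078 ]
```

```bash
cat > con.py <<'E'
from h import *
yaw=np.radians(10.53); c,s=np.cos(yaw),np.sin(yaw)
n=np.array([-.4226*c,-.4226*s,.9063]); Y=np.array([-s,c,0]); RT=np.c_[Y,-n,np.cross(Y,-n)]
M=dict(bar=np.array([.5839,-.3667,.078]),square=np.array([.5708,-.2959,.078]),round=np.array([.5576,-.2251,.078]))
def st(k):
    o=bot.get_obs(); p=o["eef_pos"]; e=RT.T@(p-M[k])*1e3; F=RT.T@o["ft_force"]
    a=np.degrees((R.from_quat(o["tool_rot"]).inv()*R.from_matrix(RT)).as_rotvec())
    print(round(o["clock"],2),k,"off x",e[0].round(1),"z",e[2].round(1),"h",(-e[1]).round(1),"F axial",(-F[1]).round(1),"F",F.round(1),"rot",a.round(1),"j",o["joint_pos"].round(2))
E
python3 - <<'E'
from con import *
p,r=cur(); plan(p,r,M["round"]+.055*n,RT,10,1)
E
```

```text
-2.5 -0.2 -0.1 7 12 6 1; -2.5 -0.2 0 8 12 7 1; -2.5 -0.2 -0.1 8 11 7 1; -2.5 -0.3 0 7 11 8 1; -2.5 -0.2 -0.1 8 11 8 1; -2.5 -0.3 0 8 10 9 1; -2.5 -0.2 -0.1 7 10 9 1; -2.5 -0.3 0 8 9 10 1; -2.5 -0.2 -0.1 7 9 10 1; -2.5 -0.3 0 8 9 10 1
end [ 0.5346 -0.2293  0.128 ] 0.06
```

```bash
python3 -m inch '-2.5 -0.2 -0.1 7 12 6 1; -2.5 -0.2 0 8 12 7 1; -2.5 -0.2 -0.1 8 11 7 1; -2.5 -0.3 0 7 11 8 1; -2.5 -0.2 -0.1 8 11 8 1; -2.5 -0.3 0 8 10 9 1; -2.5 -0.2 -0.1 7 10 9 1; -2.5 -0.3 0 8 9 10 1; -2.5 -0.2 -0.1 7 9 10 1; -2.5 -0.3 0 8 9 10 1;0 0 0 0 0 0 1;0 0 0 0 0 0 1'; python3 -c "
from con import *
st('round')"; python3 look.py w5
```

```text
clock: 18.58
eef_pos: [0.5356, -0.2307, 0.129]
tool_rot: [0.54, 0.648, -0.413, -0.342]
ft_force: [0.3, -1.0, -0.9]
grip_width: -0.0001
18.57 round off x -1.5 z -1.0 h 55.8 F axial -0.9 F [-1.   0.9  0.3] rot [ 0.1  0.  -0.1] j [-0.55  0.25 -0.36  0.62  0.29 -0.69]
18.625 [-0.555  0.253 -0.36   0.622  0.288 -0.69 ] [ 0.536  -0.231   0.1292] [[-0.182, 0.418, -0.89], [0.983, 0.075, -0.166], [-0.003, -0.905, -0.424]]
```

View pics/w5.png

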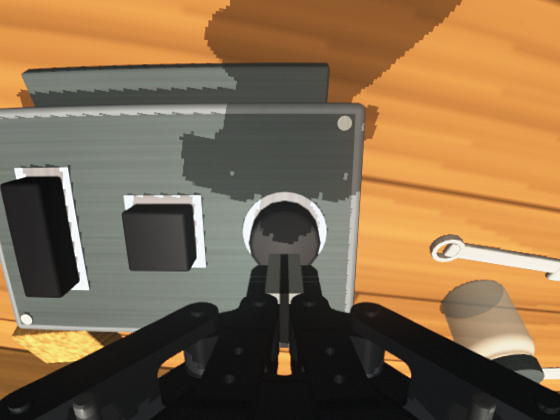

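Tool is aligned to the panel normal, with the fingertips over the round key at (285,240). Feeling for it.

```bash
python3 -m inch '0 0 0 1 10 0 1;0 0 0 0 10 1 1;0 0 0 0 5 0 1;0 0 0 0 0 0 1'; for i in 1; do python3 -m inch '0 0 0 0 2 0 1;0 0 0 0 2 0 1;0 0 0 0 0 0 1'; python3 -c "
from con import *
st('round')"; done
```

```text
clock: 19.12
eef_pos: [0.5436, -0.2275, 0.1035]
tool_rot: [0.539, 0.648, -0.413, -0.344]
ft_force: [-0.8, -0.1, -0.5]
grip_width: 0.0003
clock: 19.5
eef_pos: [0.5454, -0.2276, 0.1009]
tool_rot: [0.54, 0.648, -0.413, -0.343]
ft_force: [-0.6, 0.7, -0.2]
grip_width: 0.0
19.5 round off x -0.2 z 1.6 h 26.0 F axial 0.0 F [ 0.7 -0.   0.5] rot [ 0.  -0.  -0.1] j [-0.54  0.3  -0.38  0.55  0.28 -0.67]
```

```bash
python3 -m inch '0 0 0 0 2 0 1;0 0 0 0 2 0 1;0 0 0 0 0 0 1'; python3 -c "
from con import *
st('round')"
```

```text
clock: 19.88
eef_pos: [0.547, -0.2271, 0.097]
tool_rot: [0.54, 0.648, -0.413, -0.344]
ft_force: [-0.0, -0.2, -0.6]
grip_width: -0.0002
19.88 round off x -0.1 z 1.7 h 21.8 F axial -0.6 F [-0.2  0.6  0.3] rot [-0.  -0.1 -0.1] j [-0.54  0.31 -0.38  0.54  0.28 -0.67]
```

```bash
python3 -m inch '0 0 0 0 2 0 1;0 0 0 0 2 0 1;0 0 0 0 0 0 1'; python3 -c "
from con import *
st('round')"
```

```text
clock: 20.25
eef_pos: [0.5488, -0.2269, 0.0937]
tool_rot: [0.54, 0.648, -0.413, -0.343]
ft_force: [-2.3, -0.2, 2.7]
grip_width: -0.0001
20.25 round off x -0.2 z 1.5 h 18.0 F axial 3.4 F [ 0.2 -3.4  1. ] rot [ 0.  -0.  -0.1] j [-0.53  0.31 -0.38  0.53  0.28 -0.67]
```

```bash
python3 -m inch '0 0 0 0 2 0 1;0 0 0 0 2 0 1;0 0 0 0 0 0 1'; python3 -c "
from con import *
st('round')"
```

```text
clock: 20.62
eef_pos: [0.5505, -0.2267, 0.09]
tool_rot: [0.54, 0.648, -0.413, -0.343]
ft_force: [-2.8, -0.2, 3.3]
grip_width: -0.0002
20.62 round off x -0.2 z 1.5 h 14.0 F axial 4.2 F [ 0.3 -4.2  1.1] rot [ 0.  -0.  -0.1] j [-0.53  0.32 -0.39  0.52  0.28 -0.67]
```

```bash
python3 -m inch '0 0 0 0 2 0 1;0 0 0 0 0 0 1'; python3 -c "
from con import *
st('round')";  python3 -m inch '0 0 0 0 2 0 1;0 0 0 0 0 0 1'; python3 -c "
from con import *
st('round')"
```

```text
clock: 20.88
eef_pos: [0.5513, -0.2265, 0.0882]
tool_rot: [0.54, 0.648, -0.413, -0.343]
ft_force: [-3.1, -0.1, 4.6]
grip_width: -0.0001
20.88 round off x -0.3 z 1.5 h 12.0 F axial 5.5 F [ 0.5 -5.5  0.8] rot [ 0.  -0.  -0.1] j [-0.53  0.32 -0.39  0.52  0.28 -0.67]
clock: 21.12
eef_pos: [0.5521, -0.2264, 0.0865]
tool_rot: [0.54, 0.648, -0.413, -0.343]
ft_force: [-3.8, 1.4, 5.0]
grip_width: 0.0
21.12 round off x -0.2 z 1.5 h 10.0 F axial 6.0 F [ 2. -6.  1.] rot [ 0.  -0.  -0.1] j [-0.53  0.33 -0.39  0.52  0.28 -0.66]
```

```bash
python3 -m inch '0 0 0 0 1.5 0 1;0 0 0 0 0 0 1'; python3 -c "
from con import *
st('round')"
```

```text
clock: 21.38
eef_pos: [0.5525, -0.2263, 0.0857]
tool_rot: [0.54, 0.648, -0.413, -0.343]
ft_force: [-7.8, 0.8, 9.6]
grip_width: 0.0003
21.38 round off x -0.2 z 1.5 h 9.2 F axial 11.9 F [  2.2 -11.9   2.8] rot [ 0.  -0.1 -0.1] j [-0.53  0.33 -0.39  0.51  0.28 -0.66]
```

Hard stop felt at h ≈ 9.2 mm with 11.9 N, so the round key is fully down. Retracting and moving to the bar key.

```bash
python3 -m inch '0 0 0 0 -10 0 1;0 0 0 0 -15 0 1;0 0 0 0 -12 0 1;0 0 0 -20 0 0 1;0 0 0 -36 0 -1 1;0 0 0 -40 0 0 1;0 0 0 -30 0 0 1;0 0 0 -18 0 0 1;0 0 0 0 0 0 1;0 0 0 0 0 0 1'; python3 -c "
from con import *
st('bar')"
```

```text
clock: 22.62
eef_pos: [0.5639, -0.3702, 0.1184]
tool_rot: [0.539, 0.648, -0.413, -0.344]
ft_force: [0.3, -0.4, -0.1]
grip_width: -0.0001
22.62 bar off x 0.2 z 1.3 h 45.2 F axial -0.2 F [-0.4  0.2 -0.2] rot [-0.  -0.1 -0. ] j [-0.73  0.46 -0.07  0.76  0.34 -0.87]
```

```bash
python3 -m inch '0 0 0 0 9 -1 1;0 0 0 0 6 0 1;0 0 0 0 2 0 1;0 0 0 0 0 0 1'; python3 -c "
from con import *
st('bar')"; python3 look.py w6
```

```text
clock: 23.12
eef_pos: [0.5723, -0.3686, 0.1038]
tool_rot: [0.539, 0.648, -0.413, -0.344]
ft_force: [1.0, 0.1, 0.5]
grip_width: 0.0001
23.12 bar off x 0.3 z -0.3 h 28.3 F axial 0.0 F [-0.1 -0.  -1.1] rot [-0. -0. -0.] j [-0.72  0.48 -0.08  0.73  0.34 -0.86]
23.175 [-0.721  0.484 -0.075  0.73   0.338 -0.855] [ 0.5724 -0.3688  0.1041] [[-0.182, 0.416, -0.891], [0.983, 0.076, -0.165], [-0.001, -0.906, -0.423]]
```

View pics/w6.png

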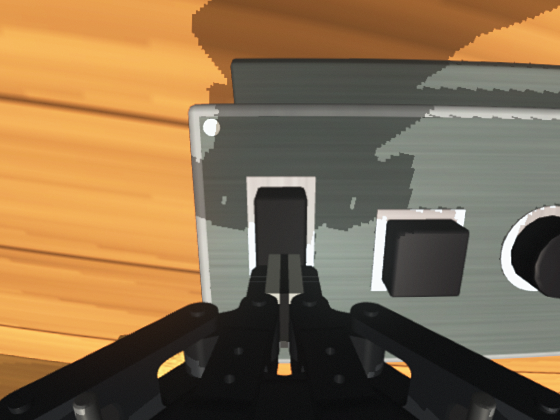

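Fingertips are over the bar key (about (282,255)). Pressing.

```bash
python3 -m inch '0 0 0 0 2 0 1;0 0 0 0 2 0 1;0 0 0 0 0 0 1'; python3 -c "
from con import *
st('bar')"; python3 -m inch '0 0 0 0 2 0 1;0 0 0 0 2 0 1;0 0 0 0 0 0 1'; python3 -c "
from con import *
st('bar')"
```

```text
clock: 23.55
eef_pos: [0.5739, -0.3686, 0.1003]
tool_rot: [0.54, 0.648, -0.413, -0.344]
ft_force: [0.5, -0.0, -0.0]
grip_width: -0.0002
23.55 bar off x -0.1 z -0.2 h 24.5 F axial -0.2 F [-0.1  0.2 -0.4] rot [-0.  -0.1 -0.1] j [-0.72  0.49 -0.08  0.72  0.34 -0.85]
clock: 23.92
eef_pos: [0.5757, -0.3685, 0.097]
tool_rot: [0.54, 0.648, -0.413, -0.343]
ft_force: [0.5, -0.9, 2.0]
grip_width: 0.0003
23.93 bar off x -0.3 z -0.4 h 20.8 F axial 1.7 F [-0.9 -1.7 -1.2] rot [ 0.  -0.  -0.1] j [-0.72  0.5  -0.08  0.71  0.34 -0.85]
```

```bash
python3 -m inch '0 0 0 0 2 0 1;0 0 0 0 2 0 1;0 0 0 0 0 0 1'; python3 -c "
from con import *
st('bar')"; python3 -m inch '0 0 0 0 2 0 1;0 0 0 0 1 0 1;0 0 0 0 0 0 1'; python3 -c "
from con import *
st('bar')"
```

```text
clock: 24.3
eef_pos: [0.5774, -0.3682, 0.0934]
tool_rot: [0.54, 0.648, -0.413, -0.343]
ft_force: [-3.0, -0.0, 2.4]
grip_width: 0.0
24.3 bar off x -0.3 z -0.4 h 16.8 F axial 3.4 F [ 0.5 -3.4  1.7] rot [ 0.  -0.  -0.1] j [-0.71  0.5  -0.08  0.71  0.34 -0.85]
clock: 24.68
eef_pos: [0.5786, -0.368, 0.0907]
tool_rot: [0.54, 0.648, -0.413, -0.343]
ft_force: [-2.9, 0.3, 4.9]
grip_width: -0.0001
24.68 bar off x -0.3 z -0.5 h 13.8 F axial 5.6 F [ 0.9 -5.6  0.5] rot [ 0.  -0.  -0.1] j [-0.71  0.5  -0.08  0.7   0.34 -0.85]
```

```bash
python3 -m inch '0 0 0 0 2 0 1;0 0 0 0 0 0 1'; python3 -c "
from con import *
st('bar')"; python3 -m inch '0 0 0 0 1.5 0 1;0 0 0 0 0 0 1'; python3 -c "
from con import *
st('bar')"
```

```text
clock: 24.92
eef_pos: [0.5795, -0.3678, 0.0888]
tool_rot: [0.54, 0.648, -0.413, -0.343]
ft_force: [-2.3, -0.3, 5.7]
grip_width: 0.0
24.93 bar off x -0.3 z -0.5 h 11.7 F axial 6.1 F [ 0.2 -6.1 -0.3] rot [ 0.  -0.  -0.1] j [-0.71  0.51 -0.08  0.7   0.34 -0.85]
clock: 25.18
eef_pos: [0.5801, -0.3677, 0.0876]
tool_rot: [0.54, 0.648, -0.413, -0.343]
ft_force: [-3.7, -0.1, 6.3]
grip_width: 0.0002
25.18 bar off x -0.3 z -0.4 h 10.3 F axial 7.3 F [ 0.5 -7.3  0.6] rot [ 0.  -0.  -0.1] j [-0.71  0.51 -0.08  0.69  0.33 -0.84]
```

```bash
python3 -m inch '0 0 0 0 1.5 0 1;0 0 0 0 0 0 1'; python3 -c "
from con import *
st('bar')"
```

```text
clock: 25.42
eef_pos: [0.5803, -0.3678, 0.0872]
tool_rot: [0.54, 0.648, -0.413, -0.343]
ft_force: [-8.2, 0.8, 10.9]
grip_width: 0.0
25.43 bar off x -0.4 z -0.5 h 9.9 F axial 13.2 F [  2.3 -13.2   2.5] rot [ 0.  -0.1 -0.1] j [-0.71  0.51 -0.08  0.69  0.33 -0.84]
```

Bar hit its stop at 13 N. On to the square key.

```bash
python3 -m inch '0 0 0 0 -10 0 1;0 0 0 0 -15 0 1;0 0 0 0 -12 0 1;0 0 0 20 0 0 1;0 0 0 32 0 0 1;0 0 0 20 0 0 1;0 0 0 0 0 0 1;0 0 0 0 8 0 1;0 0 0 0 7 0 1;0 0 0 0 2 0 1;0 0 0 0 0 0 1'; python3 -c "
from con import *
st('square')"
```

```text
clock: 26.8
eef_pos: [0.5591, -0.2984, 0.1034]
tool_rot: [0.54, 0.648, -0.413, -0.344]
ft_force: [-0.3, 0.5, -0.9]
grip_width: 0.0001
26.8 square off x -0.3 z 0.1 h 28.0 F axial -0.8 F [0.5 0.8 0.6] rot [-0.  -0.1 -0. ] j [-0.64  0.39 -0.24  0.64  0.31 -0.77]
```

```bash
python3 -m inch '0 0 0 0 2 0 1;0 0 0 0 2 0 1;0 0 0 0 0 0 1'; python3 -c "
from con import *
st('square')"; python3 -m inch '0 0 0 0 2 0 1;0 0 0 0 2 0 1;0 0 0 0 0 0 1'; python3 -c "
from con import *
st('square')"
```

```text
clock: 27.18
eef_pos: [0.5609, -0.2978, 0.1003]
tool_rot: [0.54, 0.648, -0.413, -0.343]
ft_force: [-0.7, 0.1, -0.2]
grip_width: 0.0
27.18 square off x -0.1 z -0.3 h 24.5 F axial 0.1 F [ 0.2 -0.1  0.7] rot [-0.  -0.  -0.1] j [-0.64  0.39 -0.24  0.63  0.31 -0.77]
clock: 27.55
eef_pos: [0.5625, -0.2974, 0.0966]
tool_rot: [0.54, 0.648, -0.413, -0.344]
ft_force: [-0.2, 0.7, 0.2]
grip_width: 0.0001
27.55 square off x 0.0 z -0.2 h 20.4 F axial 0.2 F [ 0.7 -0.2 -0. ] rot [-0.  -0.  -0.1] j [-0.63  0.4  -0.24  0.62  0.31 -0.77]
```

```bash
python3 -m inch '0 0 0 0 2 0 1;0 0 0 0 2 0 1;0 0 0 0 0 0 1'; python3 -c "
from con import *
st('square')"
```

```text
clock: 27.92
eef_pos: [0.5644, -0.2974, 0.0933]
tool_rot: [0.54, 0.648, -0.413, -0.343]
ft_force: [-1.1, -0.1, 3.0]
grip_width: 0.0001
27.93 square off x -0.3 z -0.5 h 16.7 F axial 3.2 F [ 0.1 -3.2 -0.3] rot [ 0.  -0.  -0.1] j [-0.63  0.4  -0.24  0.61  0.31 -0.76]
```

```bash
python3 -m inch '0 0 0 0 2 0 1;0 0 0 0 2 0 1;0 0 0 0 0 0 1'; python3 -c "
from con import *
st('square')"; python3 -m inch '0 0 0 0 2 0 1;0 0 0 0 1 0 1;0 0 0 0 0 0 1'; python3 -c "
from con import *
st('square')"
```

```text
clock: 28.3
eef_pos: [0.5661, -0.2971, 0.0897]
tool_rot: [0.54, 0.648, -0.413, -0.343]
ft_force: [-1.4, 1.3, 3.6]
grip_width: 0.0004
28.3 square off x -0.3 z -0.5 h 12.7 F axial 3.8 F [ 1.5 -3.8 -0.5] rot [ 0.  -0.  -0.1] j [-0.63  0.41 -0.24  0.61  0.31 -0.76]
clock: 28.68
eef_pos: [0.5673, -0.2968, 0.087]
tool_rot: [0.54, 0.648, -0.413, -0.343]
ft_force: [-2.2, -0.2, 4.7]
grip_width: 0.0
28.68 square off x -0.3 z -0.5 h 9.7 F axial 5.1 F [ 0.2 -5.1 -0. ] rot [ 0.  -0.  -0.1] j [-0.63  0.42 -0.24  0.6   0.31 -0.76]
```

```bash
python3 -m inch '0 0 0 0 2 0 1;0 0 0 0 0 0 1'; python3 -c "
from con import *
st('square')"; python3 -m inch '0 0 0 0 1.5 0 1;0 0 0 0 0 0 1'; python3 -c "
from con import *
st('square')"
```

```text
clock: 28.92
eef_pos: [0.5681, -0.2967, 0.0853]
tool_rot: [0.54, 0.648, -0.413, -0.343]
ft_force: [-3.0, 0.3, 4.8]
grip_width: -0.0002
28.93 square off x -0.3 z -0.5 h 7.8 F axial 5.6 F [ 0.8 -5.6  0.6] rot [ 0.  -0.  -0.1] j [-0.63  0.42 -0.24  0.6   0.31 -0.76]
clock: 29.18
eef_pos: [0.5685, -0.2967, 0.0845]
tool_rot: [0.54, 0.648, -0.413, -0.343]
ft_force: [-5.6, 0.4, 8.9]
grip_width: -0.0001
29.18 square off x -0.4 z -0.5 h 6.9 F axial 10.4 F [  1.5 -10.4   1.1] rot [ 0.  -0.1 -0.1] j [-0.63  0.42 -0.24  0.59  0.31 -0.76]
```

Square is at its stop (10.4 N). Retracting well clear and checking everything.

```bash
python3 -m inch '0 0 0 0 -10 0 1;0 0 0 0 -20 0 1;0 0 0 0 -30 0 1;0 0 0 0 -30 0 1;0 0 0 0 -30 0 1;0 0 0 0 0 0 1;0 0 0 0 0 0 1'; python3 look.py w7
python3 - <<'E'
from fit import *
import pickle
D0=pickle.load(open("D0.pkl","rb"))
for n in ["scene","side"]:
    d=bot.camera(n); cv2.imwrite(f"pics/end_{n}.png",d["color"])
    for t in ["screw_jar","wrench","offcut"]:
        r=bot.look_for(t,n); print(n,t,[(x["conf"],np.round(x["extent"],0).tolist()) for x in r[:2]])
    r=bot.cut_out("cover",n)
    # overlay expected seated cover
    im=d["color"].copy(); 
    for P in COVER:
        for a in np.rint(proj(d,T(P,[.5408,.2396,np.radians(2.9)],.07))).astype(int): cv2.circle(im,tuple(map(int,a)),0,(0,255,255),-1)
    u=proj(d,[.565,.24,.09])[0].astype(int)
    cv2.imwrite(f"pics/endc_{n}.png",cv2.resize(im[u[1]-60:u[1]+60,u[0]-80:u[0]+80],None,fx=5,fy=5,interpolation=cv2.INTER_NEAREST))
E
```

```text
clock: 30.05
eef_pos: [0.5184, -0.3052, 0.1912]
tool_rot: [0.539, 0.648, -0.413, -0.344]
ft_force: [0.6, 0.1, -0.4]
grip_width: 0.0003
30.1 [-0.697  0.253 -0.174  0.856  0.331 -0.831] [ 0.5183 -0.3049  0.1907] [[-0.182, 0.414, -0.892], [0.983, 0.077, -0.164], [0.001, -0.907, -0.421]]
scene screw_jar []
scene wrench [(0.72, [296.0, 244.0, 430.0, 388.0]), (0.69, [228.0, 236.0, 295.0, 300.0])]
scene offcut [(0.75, [222.0, 100.0, 280.0, 142.0])]
side screw_jar [(0.92, [338.0, 172.0, 374.0, 218.0])]
side wrench []
side offcut [(0.65, [217.0, 324.0, 286.0, 418.0])]
```

View pics/end_scene.png

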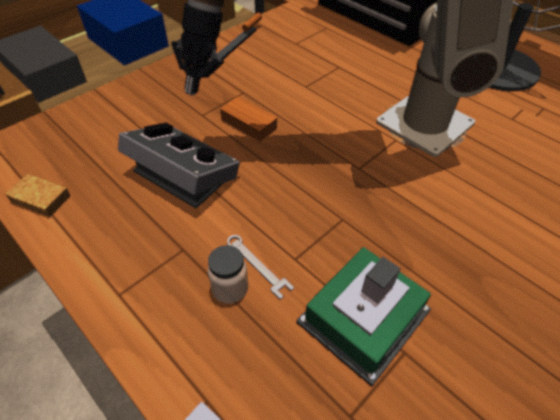

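View pics/endc_scene.png

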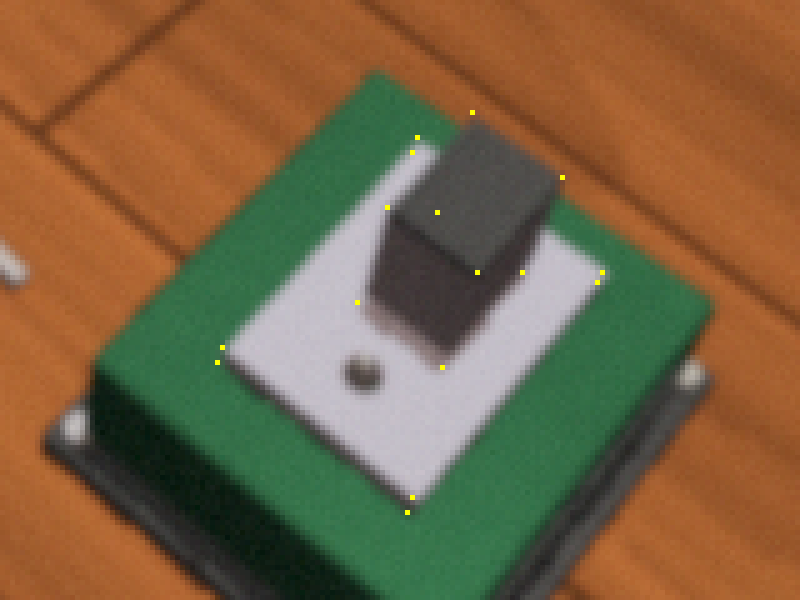

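View pics/endc_side.png

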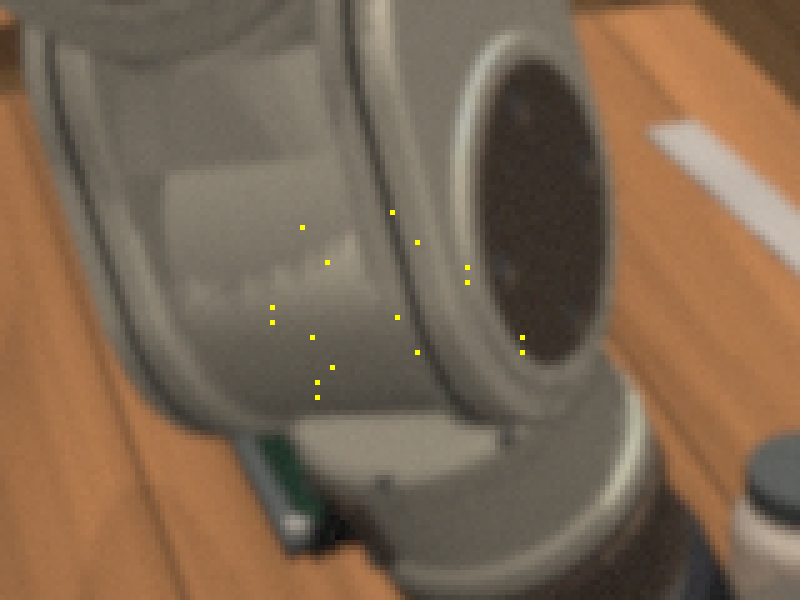

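View pics/w7.png

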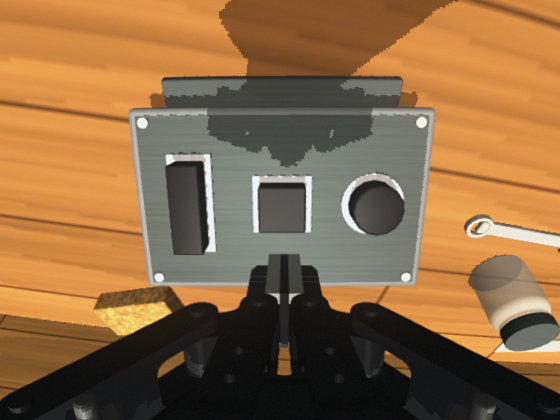

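The cover is seated where predicted, with the pin visible in its hole and edges within about 2 px. The jar, wrench and block sit at their old pixels, all keys are up, and the robot touches nothing. The arm blocks the side view of the cover. Handing in.

```bash
python3 -c "
from workcell import bot
o=bot.get_obs();print(o['clock'],o['ft_force']);print(bot.job_done())"
```

```text
30.6 [ 0.95313391  0.40045715 -0.51672426]
the job is handed in; nothing more can be done
None
```

The cover is on the drive head and released, all three keys were pressed in order, and I handed the job in at about 30.6 s of the 54 s allowed.

- **Cover:** I lowered it over the shaft and pin until it stopped. By then its underside was at about 70 mm and the wrist force had gone from -5 to +6.5 N. The last scene picture shows it seated where expected, within about 2 px, with the pin in its hole.
- **Keys:** I pressed round, then bar, then square, lifting fully clear after each. Each went down to its hard stop, and the highest forces I read were 11.9, 13.2 and 10.4 N.
- **Final checks:** In the last pictures all keys are up and the jar, wrench and block are where they started. The robot touches nothing.
- **Incomplete or odd results:**
  - The arm hid the cover in the last side view, so only the scene camera confirmed it at the end. The side view just after release had looked flush.
  - The networks missed the jar in the scene view and the wrench in the side view. One wrench detection was actually the drive head. I checked those positions by eye.

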